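# Change the platen roller of a label printer

### The arm

A 6-joint arm with a two-finger parallel gripper is mounted at the origin on the work surface. World frame = base frame: x ahead of the robot, y to its left, z up, the work surface at z = 0. Lengths are in mm, angles in degrees, forces in N, time in s.
With the tool pointing down it reaches from about 350 to 850 mm from the base axis. Payload 8.1 kg.
Tool frame: the origin (TCP) lies on the centre line of the jaws, within the pads' length; the fingertips stand 14 mm ahead of it and the grasp point (between the pads) lies 5 mm behind it; z points along the fingers, y is the line along which they close (so a half turn about z gives the same grasp; the last joint's range is limited). The gripper opens to 85 mm and grips with 20 to 120 N. Pads are 22 mm wide; open, the fingers measure 114 mm over their backs; the gripper's body (76 mm by 85 mm) begins 54 mm behind the grasp point. The pads swing forward as they close: fully open they stand 13 mm farther back than shut.
Start: joints at [68.159, 7.471, 85.268, -0, 87.261, -4.893], TCP at [174.881, 573.953, 245.292] pointing down, gripper open.
Joint ranges: [-169.43, 169.43], [-51.17, 129.36], [1.28, 143.12], [-76.62, 256.62], [0, 156.53], [-152.29, 152.29]. Speed limits (degrees/s): [136.94, 136.94, 159.86, 180, 180, 180].

### API

Orientations are given as [roll, pitch, yaw] about the fixed x, y, z axes, in that order (R = Rz(yaw) Ry(pitch) Rx(roll)).
In Python, from bench import sense, snapshot, camera_info, hand_in gives the robot as it stands. The module is installed in compiled form; this text tells all that it offers.
- The arm moves only by the tool apply_moves, never from a script. Its argument "deltas" is a list of rows, each a list of 7 numbers: the shift along the tool's x, y, z scaled (see below), then the turn, a rotation vector about the tool's x, y, z scaled (see below), then the opening, from 0 (shut) to 1 (fully open). In form: [[dx, dy, dz, ax, ay, az, claw], ...]. A call has 1 to 8 rows; each row shifts and turns the commanded pose from where the row before left it, along the tool's axes as they then stand; what a row does not reach is not made up. The controller multiplies each number of a shift by 0.03 m and each number of a turn by 0.08 rad. A row lasts 1/8 s, in which the tool goes at most 62.5 mm and 10.7 degrees, less where a joint would pass 70% of its speed; a pose out of reach is approached as far as the arm can. A call with a number of a shift or a turn outside -1 to 1 is refused whole. A call with a gripper value outside its range is refused whole. The fingers move at their own pace and stop on an object; "grip_force" is the grip in N (left out, the last holds). Time passes only in rows, so rows that do not move let the fingers close. It gives the time, the measured TCP pose, the force, the opening and the grip force at its end, in the units of the state.
- sense(): the state, without advancing time (a new reading comes with each control period).
- snapshot(name): name is "side" or "top" or "wrist"; returns the picture (420x560x3 uint8, red, green, blue); there is no depth.
- camera_info(name): a dict with "vertical_fov" (degrees; the focal length in pixels is half the picture's height over the tangent of half this angle, whatever the lens; pixels are square), "cx", "cy" (the principal point, pixels), "origin" and "rotation" of the camera in the world; the wrist camera has in their place "tool_from_camera" (4x4, takes a point from camera to tool coordinates, whose origin is the TCP and whose axes are the flange's). Camera axes: x right, y up, looking along -z (the intrinsics and any distortion apply to the point x, -y, -z); pixel columns grow to the right and rows downward; lengths in mm; the calibration is good to about 2 mm. A picture is of the moment at which its call begins: read the wrist's pose just before it. camera_info takes no time and is no camera call.
- hand_in(): hands the job in; it is judged then, once.
The state is a dict: "time": time; "joint_pos": joint angles; "qd": joint speeds; "joint_efforts": joint torques, N m; "tool_pos": TCP position; "tcp_rot": TCP orientation; "ft_force": force on the tool from outside, world axes, zero at the start; "wrist_torque": the same for the moment, N m; "finger_gap": finger opening in mm; "grip_force": force on a finger pad.
Only numpy, scipy, OpenCV 4.12 (cv2) and the standard library are available. Lean on these libraries where they do the work, as an engineer would, in place of code of your own. Each camera call takes 0.05 s, during which the arm holds its last target. There are 200 camera calls.

### The job

Change the rubber platen roller of the open label printer: pull the worn roller out of its two snap forks and lay it flat in the empty steel tray, then take the new roller of the same length from the cardboard carton (not the short one) and press it down past the sprung jaws until both ends are fully home, its gear at the same end as the worn one's was. Do not push the lid, and leave the short roller and the other things on the bench where they are.

Things in the scene. Friction and masses are not known exactly. Their poses are not given: they have to be found in the camera images.
- printer: Label printer, fixed, off-white, 240 deep (x) x 220 wide (y), side walls 90 high at the back, 60 in front. Origin: centre of underside; +x to its back, open front at -x. Two steel fork plates (6 thick, at y = +60.5, -60.5) carry the roller along y at x = -70, z = 85. Between them nothing within 45 of the roller is above z = 44. A grey housing (y -74 to -100, to z = 100) bars a gear at the right.
- fork_gear_seat (a point): Seat of the left (+y) fork, the drive gear's side: where a seated roller's axis passes mid-plate. The slots are 15.5 wide and lean 40 degrees from vertical, mouths to the front: a roller goes in along (sin 40, 0, -cos 40) of the printer's frame, out the reverse way. Prong flare and jaw lead-in reach 26 out along the slot past the seat: start 35 or more out. In or out takes 5 to 20 N in all.
- fork_plain_seat (a point): The same for the right (-y) fork. A seated roller can slide 2.5 mm either way along its axis.
- jaw_gear (a joint): Sprung jaw hinged on the rear upper side of the left (+y) slot, rad: 0 = closed over a seated roller; it swings to about 0.2 as a roller is pushed or pulled past its slanted nose, then springs shut.
- jaw_plain (a joint): Sprung jaw of the right fork, the same.
- lid_edge (a point): Middle of the free front edge of the printer's open lid, its most forward and highest part. The lid (210 long, 220 wide, 25 thick, print head bar underneath) stands open by 0.78 to 0.86 rad on a stiff hinge along y at x = 90, z = 96 of the printer. It leans over the forks: an upright gripper has no room; lean its body to the printer's front by 30 to 40 degrees, near the slots' own lean.
- worn_roller: Worn roller, at first in the forks. Black rubber sleeve 20 diameter x 108 long with grey worn bands, white bush (14 diameter x 13) at each end, black gear (23 diameter x 7, 67.5 to 74.5 from the middle) at the +y end; 147 over all, about 0.11 kg. Origin: middle of the sleeve on the axis; y runs along the axis to the gear.
- worn_gear_bush (a point): On the worn roller's axis, at the bush on the gear end (60.5 from the middle).
- worn_plain_bush (a point): The same at the plain end.
- new_roller: New roller, same size and make as the worn one but all black, in either of the two places in the carton. Origin: middle of the sleeve on the axis; y runs along the axis to the gear.
- new_gear_bush (a point): On the new roller's axis, at the bush on the gear end (60.5 from the middle).
- new_plain_bush (a point): The same at the plain end.
- short_roller: Shorter roller for another printer, sleeve 20 diameter x 76 long, 115 over all, gear at +y; lies beside the new roller. Leave it. Origin: middle of the sleeve on the axis.
- carton: Fixed cardboard carton, 150 (x) x 200 (y), walls 22 high. Two notched ribs (8 thick, at y = +28 and -28) hold two rollers along y, axes at x = -32 and +32, z = 36, gears to +y; between the ribs the rollers' middles are free down to the floor (z = 3). Origin: centre of underside. May be turned up to 1.9 rad either way against the world axes.
- tray: Fixed empty steel tray for the old part, 120 (x) x 200 (y) outside, walls 3 thick and 34 high, floor 3. Origin: centre of its underside. The roller fits along y.
- cleaner: White plastic bottle with blue cap, 60 diameter x 165 high, standing; bystander. Origin: centre of its underside.
- stapler: Stapler, 130 long (x) x 32 x 48 high; bystander. Origin: centre of its underside.
- label_roll: Roll of paper labels lying on its flat side, 80 diameter x 40 high, 26 bore; bystander in front of the printer. Origin: centre of its underside.
Mind the look-alikes: they are no part of the job. Leave any red or yellow look-alike of the new_roller alone.

How it is judged:
By the outcome, as a careful person would: the job done as asked, in the order asked, and still so for the second after the job is handed in, with the robot touching nothing.
It also fails if it takes over 72 s, if anything falls off the work surface, if the arm or the gripper's body presses on something with over 40 N, if the wrist force passes 120 N, or if a joint passes its speed limit or range.

## Working session

There is one attempt and no reset: what is moved stays moved. The work goes in short steps, Python scripts to look and compute and a tool call to move; the robot and the scene stay as the last step left them, time stands still between calls to the robot, and variables do not carry over. Pictures are saved under pics/ and viewed, at most 10 in all, crops included, and the job is handed in when it is done.

Besides the shell and the picture viewer there is one more tool, called after "Call:" as name(argument=value, ...) on one line, values as JSON. apply_moves: Moves the arm, as the interface text tells. Its arguments: {"type":"object","properties":{"deltas":{"type":"array"},"grip_force":{"type":"number"}},"required":["deltas"]}

```bash
mkdir -p pics
python3 - <<'E'
from bench import *
import cv2,numpy as np
np.set_printoptions(precision=4,suppress=True)
s=sense();print(s)
for n in("side","top","wrist"):
    im=snapshot(n);cv2.imwrite(f"pics/{n}0.png",im[:,:,::-1]);print(n,camera_info(n))
E
```

```text
{'time': 0.0, 'joint_pos': array([68.1614,  7.5152, 85.3308, -0.0007, 87.2602, -4.8945]), 'qd': array([ 0.0568, -0.1117,  0.0685,  0.1067,  0.0709, -0.0275]), 'joint_efforts': array([ -0.0003, -56.9395, -50.0554,   0.    ,   0.0148,  -0.    ]), 'tool_pos': array([174.664 , 573.4634, 244.229 ]), 'tcp_rot': array([-179.8941,   -0.0083,  163.0559]), 'ft_force': array([ 0.6313, -0.4539,  0.6797]), 'wrist_torque': array([ 0.0455, -0.0407, -0.0391]), 'grip_force': 0.0, 'finger_gap': 85.36793875269063}
side {'vertical_fov': 43.26253242632314, 'cx': 269.7833405131445, 'cy': 208.41504417267709, 'origin': array([  168.5337, -1179.2552,   927.7123]), 'rotation': array([ 57.9026,  -1.3046, -16.0722])}
top {'vertical_fov': 46.92146195934725, 'cx': 273.22108995170134, 'cy': 209.72785680724047, 'origin': array([ 374.4567,   80.5401, 1323.6489]), 'rotation': array([  7.5885,   0.2902, -90.9564])}
wrist {'vertical_fov': 62.34334025002145, 'cx': 286.63971590988626, 'cy': 210.70789512594405, 'tool_from_camera': array([[   0.    ,    0.964 ,    0.2661,   66.072 ],
       [   1.    ,   -0.0001,    0.0003,    0.4103],
       [   0.0003,    0.2661,   -0.964 , -128.3785],
       [   0.    ,    0.    ,    0.    ,    1.    ]])}
```

View pics/top0.png

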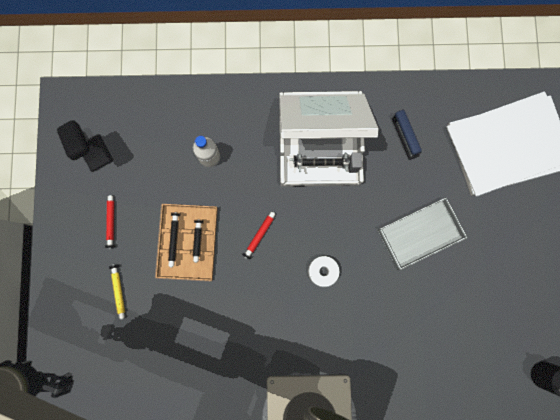

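View pics/side0.png

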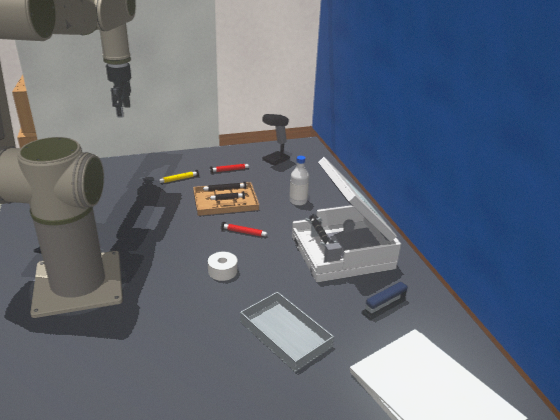

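```bash
cat > h.py <<'E'
import numpy as np,cv2
from scipy.spatial.transform import Rotation as R
from bench import *
np.set_printoptions(precision=2,suppress=True)
def rot(a): return R.from_euler('xyz',a,degrees=True).as_matrix()
def cam(n,s=None):
    c=camera_info(n); f=210/np.tan(np.radians(c['vertical_fov']/2))
    if n=='wrist':
        T=c['tool_from_camera']; Q=rot(s['tcp_rot'])
        return f,c['cx'],c['cy'],Q@T[:3,3]+s['tool_pos'],Q@T[:3,:3]
    return f,c['cx'],c['cy'],np.array(c['origin']),rot(c['rotation'])
def px2w(C,u,v,z):
    f,cx,cy,o,Q=C; d=Q@np.array([(u-cx)/f,-(v-cy)/f,-1]); return o+d*(z-o[2])/d[2]
def w2px(C,p):
    f,cx,cy,o,Q=C; q=Q.T@(np.asarray(p,float)-o); return np.array([cx+f*q[0]/-q[2],cy-f*q[1]/-q[2]])
def crop(im,x0,y0,x1,y1,k): return cv2.resize(im[y0:y1,x0:x1],None,fx=k,fy=k,interpolation=cv2.INTER_CUBIC)
def moves(p1,rpy1,p0=None,rpy0=None):
    "tool-frame shift (in 30mm units) and rotvec (0.08 rad units) from 0 to 1"
    s=sense(); p0=s['tool_pos'] if p0 is None else p0; rpy0=s['tcp_rot'] if rpy0 is None else rpy0
    Q=rot(rpy0); return Q.T@(np.array(p1)-p0)/30, R.from_matrix(Q.T@rot(rpy1)).as_rotvec()/0.08
E
python3 - <<'E'
from h import *
im=cv2.imread('pics/top0.png')
a=crop(im,270,85,390,195,4);b=crop(im,145,195,225,285,4);c=crop(im,375,190,475,275,3)
o=np.zeros((600,800,3),np.uint8);o[:440,:480]=a;o[:360,480:]=b;o[600-230:,490:790]=c[:230]
cv2.imwrite('pics/c1.png',o)
E
```

```text
(no output)
```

View pics/c1.png

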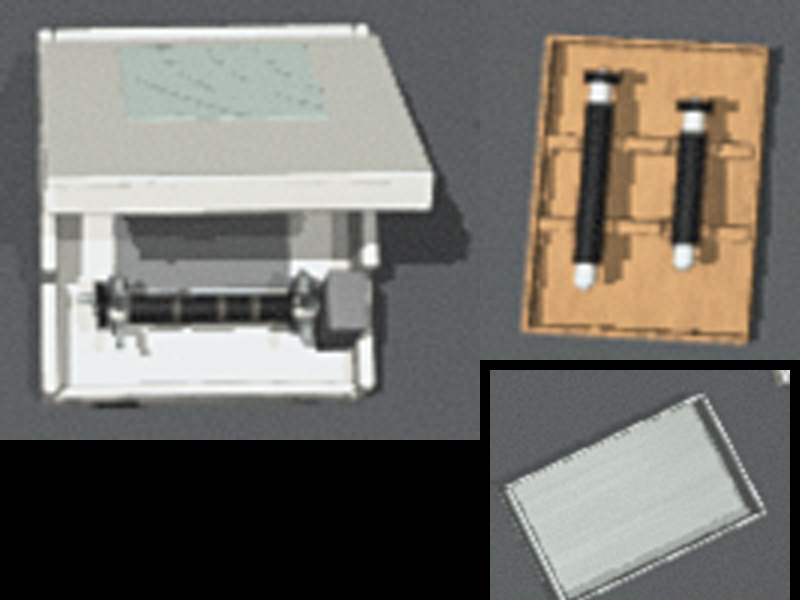

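Run:
```python
from h import *
C=cam('top')
P=lambda u,v,z:px2w(C,270+u/4,85+v/4,z)
K=lambda u,v,z:px2w(C,145+(u-480)/4,195+v/4,z)
T=lambda u,v,z:px2w(C,375+(u-490)/3,190+(v-370)/3,z)
print('printer front corners',P(45,396,60),P(374,392,60))
print('back',P(42,32,90),P(368,28,90))
print('sleeve',P(128,306,85),P(293,307,85))
print('lid edge',P(48,212,96),P(430,208,240))
print('gear/plain',K(601,76,36),K(583,282,36))
print('short',K(694,104,36),K(682,265,36))
print('carton',[K(*a,22)[:2] for a in((549,38),(768,48),(748,342),(523,330))])
print('tray',[T(*a,34)[:2] for a in((506,488),(703,397),(765,512),(567,600))])
print('label',px2w(C,324,271,40),'cleaner',px2w(C,201,142,165),'redmid',px2w(C,260,235,10))
```

```text
printer front corners [611.38  61.68  60.  ] [ 610.22 -156.42   60.  ]
back [851.43  59.48  90.  ] [ 850.16 -156.95   90.  ]
sleeve [665.53   6.65  85.  ] [ 662.94 -101.16   85.  ]
lid edge [726.6   57.96  96.  ] [ 683.67 -159.31  240.  ]
gear/plain [539.09 347.34  36.  ] [401.89 357.88  36.  ]
short [519.11 284.82  36.  ] [411.98 292.37  36.  ]
carton [array([567.55, 385.91]), array([558.09, 236.87]), array([360.63, 250.46]), array([371.05, 400.58])]
tray [array([ 488.56, -201.01]), array([ 567.41, -381.32]), array([ 463.25, -429.66]), array([ 388.66, -250.16])]
label [380.66 -46.66  40.  ] cleaner [700.29 258.92 165.  ] redmid [480.83 121.39  10.  ]
```

```bash
cat >> h.py <<'E'
def lean(yaw,a): # tool down at yaw, then leaned so z_tool=(sin a,0,-cos a)
    return (R.from_euler('y',-a,degrees=True)*R.from_euler('xyz',[180,0,yaw],degrees=True)).as_euler('xyz',degrees=True)
def plan(p1,rpy1,p0=None,rpy0=None):
    s=sense(); p0=s['tool_pos'] if p0 is None else p0; rpy0=s['tcp_rot'] if rpy0 is None else rpy0
    d,w=moves(p1,rpy1,p0,rpy0); d2,_=moves(p1,rpy1,p0,rpy1)
    print('shift before turn',d,'n',np.abs(d).max(),'| turn',w,'n',np.abs(w).max(),'| shift after turn',d2)
E
python3 - <<'E'
from h import *
print(lean(90,36)); plan([560,-48,250],lean(90,36))
E
```

```text
[144.   0.  90.]
shift before turn [-18.32 -16.08  -0.16] n 18.324321515521188 | turn [-6.76 -4.99 15.38] n 15.384716939877233 | shift after turn [-20.72  10.5    7.4 ]
```

Call:
apply_moves(deltas=[[-0.9,-0.8,0,0,0,0,0.5],[-0.92,-0.8,0,0,0,0,0.5],[-0.92,-0.8,0,0,0,0,0.5],[-0.92,-0.8,0,0,0,0,0.5],[-0.92,-0.8,0,0,0,0,0.5],[-0.92,-0.8,0,0,0,0,0.5],[-0.92,-0.8,0,0,0,0,0.5],[-0.92,-0.8,0,0,0,0,0.5]], grip_force=60)

```text
time: 1.15
tool_pos: [329.9, 324.9, 245.1]
tcp_rot: [-180.0, -0.0, 163.1]
ft_force: [0.2, 0.2, 1.4]
finger_gap: 42.8
grip_force: 0.0
```

Call:
apply_moves(deltas=[[-0.92,-0.8,0,0,0,0,0.5],[-0.92,-0.8,0,0,0,0,0.5],[-0.92,-0.8,0,0,0,0,0.5],[-0.92,-0.8,0,0,0,0,0.5],[-0.92,-0.8,0,0,0,0,0.5],[-0.92,-0.8,0,0,0,0,0.5],[-0.92,-0.8,0,0,0,0,0.5],[-0.92,-0.8,0,0,0,0,0.5]])

```text
time: 2.15
tool_pos: [485.2, 77.0, 245.1]
tcp_rot: [-180.0, -0.0, 163.0]
ft_force: [-0.1, 0.0, 0.0]
finger_gap: 42.6
grip_force: 0.0
```

Call:
apply_moves(deltas=[[-0.92,-0.8,0,0,0,0,0.5],[-0.92,-0.8,0,0,0,0,0.5],[-0.92,-0.8,0,0,0,0,0.5],[-0.92,-0.8,0,0,0,0,0.5],[0,0,0,-0.42,-0.31,0.96,0.5],[0,0,0,-0.42,-0.31,0.96,0.5],[0,0,0,-0.42,-0.31,0.96,0.5],[0,0,0,-0.42,-0.31,0.96,0.5]])

```text
time: 3.15
tool_pos: [562.2, -46.0, 244.9]
tcp_rot: [171.5, 4.4, 144.9]
ft_force: [0.2, -0.3, 0.7]
finger_gap: 42.5
grip_force: 0.0
```

Call:
apply_moves(deltas=[[0,0,0,-0.42,-0.31,0.96,0.5],[0,0,0,-0.42,-0.31,0.96,0.5],[0,0,0,-0.42,-0.31,0.96,0.5],[0,0,0,-0.42,-0.31,0.96,0.5],[0,0,0,-0.42,-0.31,0.96,0.5],[0,0,0,-0.42,-0.31,0.96,0.5],[0,0,0,-0.42,-0.31,0.96,0.5],[0,0,0,-0.42,-0.31,0.96,0.5]])

```text
time: 4.15
tool_pos: [562.2, -46.0, 244.9]
tcp_rot: [152.6, 4.3, 107.9]
ft_force: [-0.4, 0.2, 0.0]
finger_gap: 43.0
grip_force: 0.0
```

Call:
apply_moves(deltas=[[0,0,0,-0.42,-0.31,0.96,0.5],[0,0,0,-0.42,-0.31,0.96,0.5],[0,0,0,-0.42,-0.31,0.96,0.5],[0,0,0,-0.42,-0.31,0.96,0.5],[0,0,0,0,0,0,0.5],[0,0,0,0,0,0,0.5]])

```text
time: 4.9
tool_pos: [562.4, -45.9, 245.4]
tcp_rot: [144.2, 0.0, 90.2]
ft_force: [0.5, -0.1, 0.2]
finger_gap: 42.8
grip_force: 0.0
```

Run:
```python
from h import *
s=sense(); print(s); im=snapshot('wrist'); cv2.imwrite('pics/w1.png',im[:,:,::-1]); np.save('w1.npy',np.r_[s['tool_pos'],s['tcp_rot']])
```

```text
{'time': 4.9, 'joint_pos': array([-15.6 , -31.04, 125.5 ,  11.76,  51.39, -20.37]), 'qd': array([-0.22,  0.28, -0.46, -0.07, -0.15,  0.34]), 'joint_efforts': array([  0.16, -26.9 , -53.37,   1.13,  -3.96,   0.05]), 'tool_pos': array([562.4 , -45.86, 245.37]), 'tcp_rot': array([144.21,   0.02,  90.23]), 'ft_force': array([ 0.54, -0.07,  0.24]), 'wrist_torque': array([ 0.01,  0.24, -0.01]), 'grip_force': 0.0, 'finger_gap': 42.81857003139005}
```

View pics/w1.png

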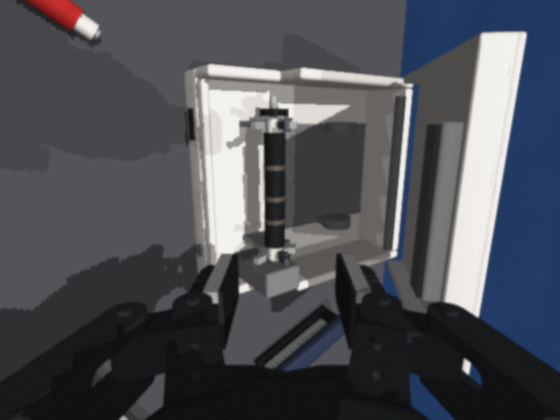

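Run:
```python
from h import *
q=np.load('w1.npy'); s=dict(tool_pos=q[:3],tcp_rot=q[3:]); C=cam('wrist',s)
im=cv2.imread('pics/w1.png')
cv2.imwrite('pics/c2.png',crop(im,225,90,325,290,3))
for p in((275,131),(275,246),(274,105)): print(px2w(C,*p,85))
for y in (-54,0,54,60.5,-60.5): print(y,w2px(C,[661,-48+y,85]))
Tp=cam('top')
for y in (-54,54): print(w2px(Tp,[661,-48+y,85]))
```

```text
[666.08   7.89  85.  ]
[ 665.4  -101.75   85.  ]
[665.16  30.14  85.  ]
-54 [271.24 247.19]
0 [270.77 192.76]
54 [270.26 133.3 ]
60.5 [270.2  125.77]
-60.5 [271.29 253.43]
[343.6  162.47]
[302.29 163.19]
```

View pics/c2.png

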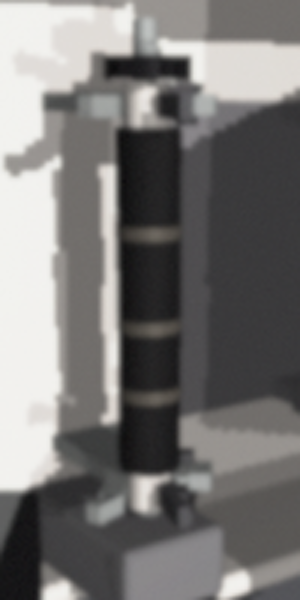

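Call:
apply_moves(deltas=[[-0.05,-0.37,0.5,0,0,0,0.5],[0,0,0.9,0,0,0,0.5],[0,0,0.9,0,0,0,0.5],[0,0,0.9,0,0,0,0.5],[0,0,0.8,0,0,0,0.5],[0,0,0.5,0,0,0,0.5],[0,0,0,0,0,0,0.5]])

```text
time: 5.82
tool_pos: [631.0, -47.1, 126.0]
tcp_rot: [144.4, -0.1, 90.1]
ft_force: [0.1, -0.3, -0.3]
finger_gap: 42.9
grip_force: 0.0
```

Run:
```python
from h import *
s=sense(); im=snapshot('wrist'); cv2.imwrite('pics/w2.png',im[:,:,::-1]);plan([663.6,-47.5,86.6],[144,0,90])
sd=snapshot('side')[:,:,::-1]
a=crop(sd,280,150,410,290,3)
o=np.zeros((420,560+390,3),np.uint8);o[:,:560]=im[:,:,::-1];o[:420,560:]=a
cv2.imwrite('pics/c3.png',cv2.resize(o,(800,354)))
```

```text
shift before turn [-0.01  0.08  1.73] n 1.727115786882991 | turn [-0.08 -0.03  0.02] n 0.07866466919309711 | shift after turn [-0.01  0.07  1.73]
```

View pics/c3.png

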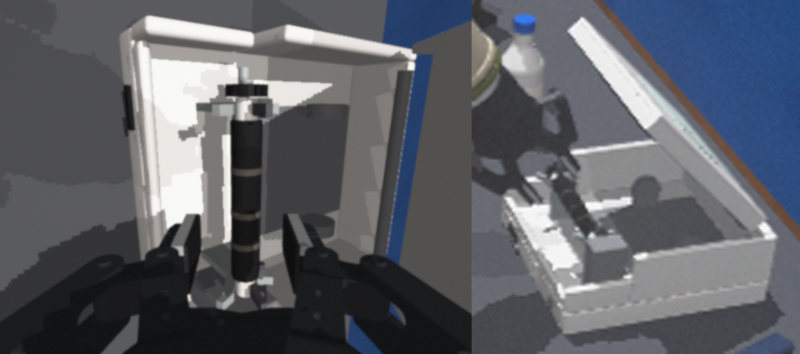

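Run:
```python
from h import *
s=sense();C=cam('wrist',s);print(s['tool_pos'],s['tcp_rot'])
for y in(-54,0,54):print(w2px(C,[664.8,-47.5+y,85]))
g=cv2.imread('pics/w2.png',0)
for r in(160,185,225,245,275,300,320):
    c=np.where(g[r,260:330]<45)[0]+260; print(r,c.min(),c.max(),len(c))
col=g[:,293]; print(col[120:350:3])
```

```text
[631.86 -47.29 128.43] [144.27  -0.03  90.13]
[287.21 325.56]
[287.43 240.65]
[287.69 142.22]
160 275 310 36
185 276 309 34
225 276 309 34
245 276 308 33
275 276 308 33
300 274 306 33
320 274 307 34
[218 231 221 220 221 177 177 166  50  35  38  37  36  37  36  36  36  36
  32  31  30  33  28  31  29  30  30  63  82  81  37  31  31  32  29  32
  30  31  31  31  30  31  30  27  22  55  64  49  23  24  24  24  24  22
  24  23  24  38  61  58  26  23  23  21  21  23  22  23  23  25  35  45
 208 219 181 159 145]
```

Call:
apply_moves(deltas=[[0,0.16,0.8,0,0,0,0.5],[0,0,0.5,0,0,0,0.5],[0,0,0.35,0,0,0,0.5],[0,0,0,0,0,0,0.5],[0,0,0,0,0,0,0.5]])

```text
time: 6.55
tool_pos: [665.3, -47.2, 92.6]
tcp_rot: [144.1, -0.0, 90.1]
ft_force: [0.4, -0.3, -1.2]
finger_gap: 43.0
grip_force: 0.0
```

Run:
```python
from h import *
s=sense();C=cam('wrist',s);print(s['tool_pos'],s['tcp_rot'],s['ft_force'])
im=snapshot('wrist');g=cv2.cvtColor(im,cv2.COLOR_RGB2GRAY);cv2.imwrite('pics/w3.png',im[:,:,::-1])
for y in(-54,0,54):print(w2px(C,[665.8,-47.5+y,85.7]))
Q=rot(s['tcp_rot']);print('TCP+2z',w2px(C,s['tool_pos']+Q@[0,0,2]),w2px(C,s['tool_pos']+Q@[54,0,2]))
for r in(180,200,240):
    c=np.where(g[r,240:350]<45)[0]+240; print(r,c.min(),c.max(),len(c))
print(g[120:360:4,293])
```

```text
[665.32 -47.21  92.61] [144.15  -0.01  90.13] [ 0.41 -0.32 -1.21]
[276.52 386.82]
[275.79 280.78]
[274.9  151.85]
TCP+2z [284.39 284.48] [284.17 152.16]
180 249 296 48
200 249 296 48
240 250 296 25
[ 91  69  36  35  37  34  35 120  28  33  33  32  32  31  31  32  28  33
  32  32  31  31  32  30  32  30  26  72  74  59  26  28  26  27  27  26
  27  26  27  25  24  25  17  24  36  45  20  19  27  27  27  26  16  18
  22  42  46  28  20  17]
```

View pics/w3.png

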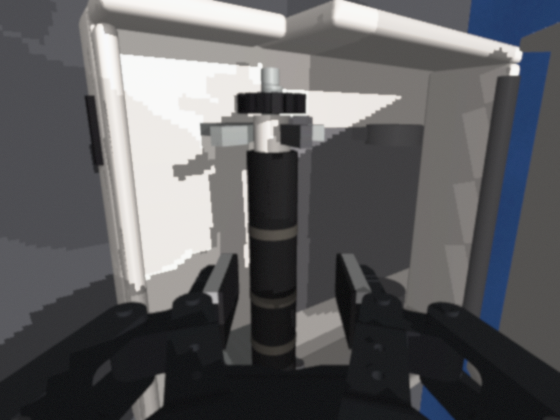

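Call:
apply_moves(deltas=[[0,-0.16,0.08,0,0,0,0.5],[0,0,0,0,0,0,0.5],[0,0,0,0,0,0,0.0],[0,0,0,0,0,0,0.0],[0,0,0,0,0,0,0.0],[0,0,0,0,0,0,0.0]], grip_force=70)

```text
time: 7.35
tool_pos: [662.7, -47.2, 87.4]
tcp_rot: [144.2, -0.0, 90.1]
ft_force: [-5.7, -0.3, 4.6]
finger_gap: 17.8
grip_force: 68.2
```

Run:
```python
from h import *
s=sense();print(s);im=snapshot('wrist');cv2.imwrite('pics/w4.png',im[:,:,::-1])
```

```text
{'time': 7.35, 'joint_pos': array([-12.35,  -0.29, 118.43,  15.87,  27.61, -24.31]), 'qd': array([-0.04, -0.03,  0.05, -0.06, -0.02,  0.07]), 'joint_efforts': array([  0.39, -44.18, -46.47,   0.96,  -4.55,  -0.02]), 'tool_pos': array([662.68, -47.18,  87.41]), 'tcp_rot': array([144.19,  -0.02,  90.14]), 'ft_force': array([-5.71, -0.31,  4.57]), 'wrist_torque': array([ 0.05,  0.66, -0.01]), 'grip_force': 68.15376162528992, 'finger_gap': 17.810284010115183}
```

View pics/w4.png

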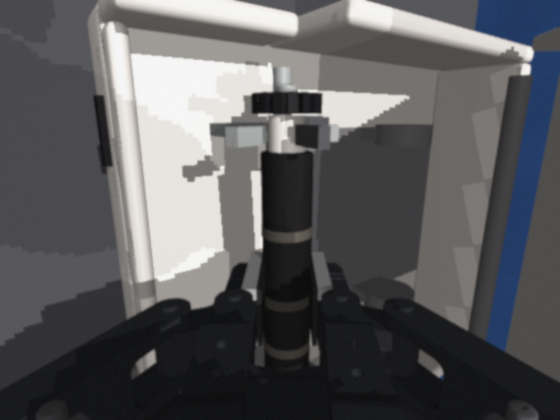

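Call:
apply_moves(deltas=[[0,-0.02,-0.25,0,0,0,0],[0,-0.02,-0.25,0,0,0,0],[0,-0.02,-0.3,0,0,0,0],[0,-0.03,-0.4,0,0,0,0],[0,-0.05,-0.7,0,0,0,0],[0,-0.07,-0.9,0,0,0,0],[0,-0.07,-0.9,0,0,0,0],[0,0,0,0,0,0,0]])

```text
time: 8.4
tool_pos: [591.6, -47.7, 175.3]
tcp_rot: [143.9, 0.1, 90.1]
ft_force: [-0.1, -0.1, -0.7]
finger_gap: 17.5
grip_force: 69.7
```

Run:
```python
from h import *
s=sense();print(s['tool_pos'],s['tcp_rot'],s['finger_gap'],s['ft_force'])
im=snapshot('wrist');cv2.imwrite('pics/w5.png',im[:,:,::-1])
a=cv2.imread('pics/w4.png')
cv2.imwrite('pics/c5.png',cv2.resize(np.hstack([a[60:400,180:400],im[60:400,180:400,::-1]]),(704,544)))
# tray: tool yaw 113 upright
t=np.array([477,-315.5]); 
for yaw in (113,): plan([477,-315.5,200],[180,0,yaw])
```

```text
[591.61 -47.73 175.31] [143.92   0.06  90.12] 17.49341869918206 [-0.05 -0.13 -0.68]
shift before turn [-8.92 -2.6  -2.95] n 8.921900101990449 | turn [ 7.74  1.57 -4.82] n 7.744595066242778 | shift after turn [-6.73 -7.   -0.87]
```

View pics/c5.png

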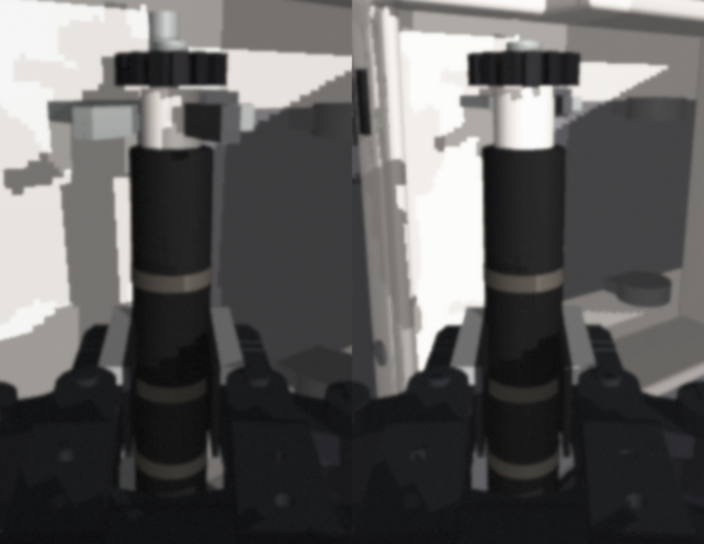

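Call:
apply_moves(deltas=[[-0.6,-0.2,-0.3,0,0,0,0],[-0.9,-0.26,-0.3,0,0,0,0],[-0.9,-0.26,-0.3,0,0,0,0],[-0.9,-0.26,-0.3,0,0,0,0],[-0.95,-0.26,-0.3,0,0,0,0],[-0.95,-0.26,-0.3,0,0,0,0],[-0.95,-0.26,-0.3,0,0,0,0],[-0.95,-0.26,-0.3,0,0,0,0]])

```text
time: 9.45
tool_pos: [499.7, -261.5, 194.0]
tcp_rot: [144.2, -0.1, 90.1]
ft_force: [-0.1, -0.6, -1.4]
finger_gap: 17.6
grip_force: 69.7
```

Call:
apply_moves(deltas=[[-0.95,-0.3,-0.3,0,0,0,0],[-0.87,-0.28,-0.25,0,0,0,0],[0,0,0,0.97,0.2,-0.6,0],[0,0,0,0.97,0.2,-0.6,0],[0,0,0,0.97,0.2,-0.6,0],[0,0,0,0.97,0.2,-0.6,0],[0,0,0,0.97,0.2,-0.6,0],[0,0,0,0.97,0.2,-0.6,0]])

```text
time: 10.45
tool_pos: [476.7, -315.3, 197.0]
tcp_rot: [171.4, 1.1, 107.4]
ft_force: [0.6, -0.3, -1.0]
finger_gap: 17.8
grip_force: 69.6
```

Call:
apply_moves(deltas=[[0,0,0,0.97,0.2,-0.6,0],[0,0,0,0.97,0.2,-0.6,0],[0,0,0,0,0,0,0],[0,0,0,0,0,0,0]])

```text
time: 10.95
tool_pos: [476.6, -315.0, 197.2]
tcp_rot: [-179.9, -0.3, 112.9]
ft_force: [-0.1, -0.1, -1.4]
finger_gap: 17.4
grip_force: 69.6
```

Run:
```python
from h import *
s=sense();print(s['tool_pos'],s['tcp_rot'],s['finger_gap'],s['joint_pos'])
plan([477,-315.5,18.5],[180,0,113])
im=snapshot('wrist');cv2.imwrite('pics/w6.png',im[:,:,::-1])
```

```text
[ 476.58 -314.98  197.23] [-179.87   -0.33  112.91] 17.42698265095068 [-38.63   4.91  93.07   0.05  82.37 -61.54]
shift before turn [-0.06  0.02  5.96] n 5.957346228960231 | turn [-0.03 -0.07 -0.02] n 0.07154375544663046 | shift after turn [-0.02  0.01  5.96]
```

View pics/w6.png

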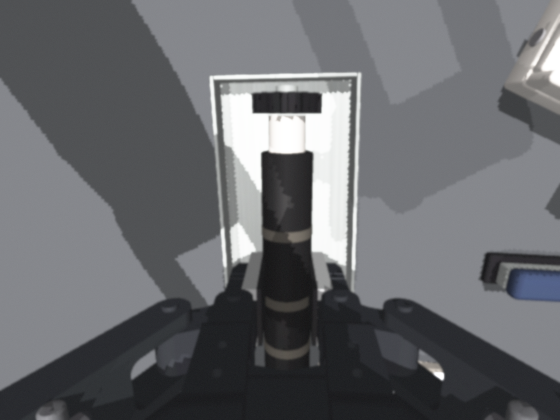

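Call:
apply_moves(deltas=[[0,0,0.8,0,0,0,0],[0,0,0.95,0,0,0,0],[0,0,0.95,0,0,0,0],[0,0,0.95,0,0,0,0],[0,0,0.95,0,0,0,0],[0,0,0.8,0,0,0,0],[0,0,0.4,0,0,0,0],[0,0,0,0,0,0,0]])

```text
time: 12.0
tool_pos: [475.0, -314.5, 23.8]
tcp_rot: [-179.8, -0.3, 112.9]
ft_force: [-0.6, -0.1, -0.7]
finger_gap: 17.3
grip_force: 69.6
```

Call:
apply_moves(deltas=[[0,0,0,0,0,0,0]])

```text
time: 12.12
tool_pos: [476.4, -315.4, 25.6]
tcp_rot: [-179.9, -0.2, 112.9]
ft_force: [-0.1, 0.6, -0.4]
finger_gap: 17.2
grip_force: 69.6
```

Call:
apply_moves(deltas=[[0,0,0.15,0,0,0,0],[0,0,0,0,0,0,0],[0,0,0,0,0,0,0]])

```text
time: 12.5
tool_pos: [475.9, -314.7, 20.1]
tcp_rot: [-179.8, -0.3, 112.9]
ft_force: [0.3, 0.5, -0.4]
finger_gap: 17.3
grip_force: 69.6
```

Open here, then rise.

Call:
apply_moves(deltas=[[0,0,0,0,0,0,0.25],[0,0,0,0,0,0,0.35],[0,0,0,0,0,0,0.45],[0,0,-0.3,0,0,0,0.5],[0,0,-0.8,0,0,0,0.5],[0,0,-1,0,0,0,0.5],[0,0,-1,0,0,0,0.5],[0,0,-1,0,0,0,0.5]])

```text
time: 13.5
tool_pos: [476.4, -315.1, 144.6]
tcp_rot: [-179.8, -0.2, 112.9]
ft_force: [0.0, -0.6, -0.5]
finger_gap: 42.5
grip_force: 0.0
```

Call:
apply_moves(deltas=[[0,0,-1,0,0,0,0.5],[0,0,-1,0,0,0,0.5],[0,0,-0.8,0,0,0,0.5]])

```text
time: 13.88
tool_pos: [477.0, -315.5, 229.2]
tcp_rot: [-179.9, -0.2, 112.9]
ft_force: [0.3, -0.5, -0.4]
finger_gap: 43.0
grip_force: 0.0
```

Run:
```python
from h import *
s=sense();C=cam('wrist',s);print(s['tool_pos'],s['tcp_rot'],s['finger_gap'],s['ft_force'])
im=snapshot('wrist');cv2.imwrite('pics/w7.png',im[:,:,::-1])
g=cv2.cvtColor(im,cv2.COLOR_RGB2GRAY)
for z,p in((13,(0,0)),):
    d=np.array([np.cos(np.radians(113)),np.sin(np.radians(113))]) if 1 else 0
    for k in(-54,0,54,71): print(k,w2px(C,[476+d[0]*k,-315+d[1]*k,13]))
for r in range(80,300,15):
    c=np.where(g[r,225:345]<50)[0]+225; print(r,(c.min(),c.max(),len(c)) if len(c) else None)
# plan to carton: centre of new roller
n=(np.array([539.09,347.34])+[401.89,357.88])/2; print(n)
plan([470.5,352.5,230],[180,0,-4.4])
```

```text
[ 477.   -315.52  229.25] [-179.88   -0.17  112.95] 43.031623789209526 [ 0.28 -0.53 -0.4 ]
-54 [285.33 234.08]
0 [285.23 183.35]
54 [285.12 128.32]
71 [285.08 110.02]
80 None
95 None
110 (np.int64(276), np.int64(297), 17)
125 None
140 (np.int64(279), np.int64(294), 9)
155 (np.int64(279), np.int64(294), 9)
170 (np.int64(279), np.int64(294), 10)
185 (np.int64(279), np.int64(294), 10)
200 (np.int64(279), np.int64(294), 11)
215 (np.int64(294), np.int64(294), 1)
230 (np.int64(279), np.int64(294), 16)
245 None
260 (np.int64(231), np.int64(342), 12)
275 (np.int64(225), np.int64(344), 23)
290 (np.int64(225), np.int64(344), 22)
[470.49 352.61]
shift before turn [20.63  8.46  0.07] n 20.631723960805502 | turn [ 0.01  0.01 25.6 ] n 25.600102969966866 | shift after turn [ -1.96 -22.21   0.1 ]
```

Call:
apply_moves(deltas=[[0.8,0.33,0,0,0,0,0.5],[0.94,0.385,0,0,0,0,0.5],[0.94,0.385,0,0,0,0,0.5],[0.94,0.385,0,0,0,0,0.5],[0.94,0.385,0,0,0,0,0.5],[0.94,0.385,0,0,0,0,0.5],[0.94,0.385,0,0,0,0,0.5],[0.94,0.385,0,0,0,0,0.5]])

```text
time: 14.92
tool_pos: [473.9, -75.1, 227.9]
tcp_rot: [-179.9, -0.2, 112.9]
ft_force: [0.4, 0.9, 0.3]
finger_gap: 42.4
grip_force: 0.0
```

Call:
apply_moves(deltas=[[0.94,0.385,0,0,0,0,0.5],[0.94,0.385,0,0,0,0,0.5],[0.94,0.385,0,0,0,0,0.5],[0.94,0.385,0,0,0,0,0.5],[0.94,0.385,0,0,0,0,0.5],[0.94,0.385,0,0,0,0,0.5],[0.94,0.385,0,0,0,0,0.5],[0.94,0.385,0,0,0,0,0.5]])

```text
time: 15.92
tool_pos: [471.0, 168.7, 228.7]
tcp_rot: [-179.9, -0.3, 112.9]
ft_force: [0.0, 0.5, 0.4]
finger_gap: 42.5
grip_force: 0.0
```

Call:
apply_moves(deltas=[[0.94,0.385,0,0,0,0,0.5],[0.94,0.385,0,0,0,0,0.5],[0.94,0.385,0,0,0,0,0.5],[0.94,0.385,0,0,0,0,0.5],[0.94,0.385,0,0,0,0,0.5],[0.94,0.385,0,0,0,0,0.5],[0,0,0,0,0,0.985,0.5],[0,0,0,0,0,0.985,0.5]])

```text
time: 16.92
tool_pos: [468.7, 351.0, 229.0]
tcp_rot: [-179.8, -0.2, 103.8]
ft_force: [0.8, -0.3, -0.4]
finger_gap: 42.4
grip_force: 0.0
```

Call:
apply_moves(deltas=[[0,0,0,0,0,0.985,0.5],[0,0,0,0,0,0.985,0.5],[0,0,0,0,0,0.985,0.5],[0,0,0,0,0,0.985,0.5],[0,0,0,0,0,0.985,0.5],[0,0,0,0,0,0.985,0.5],[0,0,0,0,0,0.985,0.5],[0,0,0,0,0,0.985,0.5]])

```text
time: 17.92
tool_pos: [468.9, 350.5, 229.2]
tcp_rot: [-179.7, -0.1, 67.6]
ft_force: [-0.0, -0.4, 0.1]
finger_gap: 42.4
grip_force: 0.0
```

Call:
apply_moves(deltas=[[0,0,0,0,0,0.985,0.5],[0,0,0,0,0,0.985,0.5],[0,0,0,0,0,0.985,0.5],[0,0,0,0,0,0.985,0.5],[0,0,0,0,0,0.985,0.5],[0,0,0,0,0,0.985,0.5],[0,0,0,0,0,0.985,0.5],[0,0,0,0,0,0.985,0.5]])

```text
time: 18.92
tool_pos: [468.9, 350.5, 229.1]
tcp_rot: [-179.7, 0.1, 31.5]
ft_force: [-0.3, -0.3, -0.0]
finger_gap: 42.5
grip_force: 0.0
```

Call:
apply_moves(deltas=[[0,0,0,0,0,0.985,0.5],[0,0,0,0,0,0.985,0.5],[0,0,0,0,0,0.985,0.5],[0,0,0,0,0,0.985,0.5],[0,0,0,0,0,0.985,0.5],[0,0,0,0,0,0.985,0.5],[0,0,0,0,0,0.985,0.5],[0,0,0,0,0,0.985,0.5]])

```text
time: 19.92
tool_pos: [468.9, 350.5, 229.2]
tcp_rot: [-179.8, 0.3, -4.6]
ft_force: [-0.4, -0.1, -1.2]
finger_gap: 42.8
grip_force: 0.0
```

Call:
apply_moves(deltas=[[0,0,0,0,0,0,0.5],[0,0,0,0,0,0,0.5]])

```text
time: 20.18
tool_pos: [469.0, 350.5, 229.1]
tcp_rot: [-179.8, 0.3, -4.3]
ft_force: [-0.5, -0.1, -0.1]
finger_gap: 42.6
grip_force: 0.0
```

Run:
```python
from h import *
s=sense();C=cam('wrist',s);print(s['tool_pos'],s['tcp_rot'],s['joint_pos'])
im=snapshot('wrist');cv2.imwrite('pics/w8.png',im[:,:,::-1]); np.save('w8.npy',np.r_[s['tool_pos'],s['tcp_rot']])
g=cv2.cvtColor(im,cv2.COLOR_RGB2GRAY)
d=np.array([137.2,-10.54]);d/=np.hypot(*d)
for k in(-67,-54,0,54,67,71,74.5): print(k,w2px(C,[470.5+d[0]*k,352.6+d[1]*k,36]))
S=(np.array([519.11,284.82])+[411.98,292.37])/2
print('short',[w2px(C,[S[0]+d[0]*k,S[1]+d[1]*k,36]) for k in(-38,38)])
for r in range(90,290,8):
    c=(g[r,200:440]<45).astype(int); e=np.diff(np.r_[0,c,0]); a=np.where(e==1)[0]+200;b=np.where(e==-1)[0]+199
    print(r,[(int(i),int(j)) for i,j in zip(a,b) if j-i>3])
```

```text
[468.97 350.54 229.08] [-179.84    0.27   -4.34] [ 31.59   5.77  88.79   0.29  85.56 125.91]
-67 [284.99 253.83]
-54 [284.98 241.57]
0 [284.96 187.84]
54 [284.93 129.1 ]
67 [284.93 114.13]
71 [284.92 109.45]
74.5 [284.92 105.33]
short [array([350.98, 226.28]), array([355.22, 147.19])]
90 []
98 []
106 []
114 []
122 []
130 [(343, 357), (360, 368)]
138 [(290, 294)]
146 [(290, 294)]
154 [(290, 294), (345, 354), (360, 364)]
162 [(290, 294), (345, 353), (359, 363)]
170 []
178 []
186 []
194 []
202 []
210 []
218 [(288, 294), (355, 360)]
226 [(288, 294), (354, 359)]
234 [(287, 294)]
242 [(287, 293)]
250 []
258 [(232, 236)]
266 [(229, 236), (337, 344)]
274 [(200, 209), (226, 237), (336, 347), (365, 374)]
282 [(200, 204), (223, 237), (336, 351), (369, 378)]
```

Run:
```python
from h import *
im=cv2.imread('pics/w8.png').astype(int); sat=im.max(2)-im.min(2); g=im.mean(2)
for r in(108,145,160,190,215,235):
    m=((sat[r]<22)&(g[r]<110)).astype(int)[255:320]; print(r,''.join(map(str,m)))
print([ (i,int(g[i,284]),int(sat[i,284])) for i in range(96,262,2)])
```

```text
108 00000000000000000000000000110001111100000000000000000000000000000
145 00000000000000000000011111111111111111110000000000000000000000000
160 00000000000000000000011111111111111111110000000000000000000000000
190 00000000000000000000001111111111111111110000000000000000000000000
215 00000000000000000000001111111111111111111000000000000000000000000
235 00000000000000000000000111111111111111110000000000000000000000000
[(96, 213, 89), (98, 213, 89), (100, 204, 94), (102, 188, 97), (104, 208, 31), (106, 237, 2), (108, 119, 1), (110, 61, 2), (112, 60, 2), (114, 79, 6), (116, 234, 14), (118, 254, 1), (120, 255, 0), (122, 255, 0), (124, 255, 0), (126, 255, 0), (128, 255, 0), (130, 253, 1), (132, 145, 7), (134, 69, 2), (136, 68, 2), (138, 68, 2), (140, 68, 1), (142, 69, 2), (144, 68, 2), (146, 67, 1), (148, 66, 1), (150, 66, 2), (152, 67, 2), (154, 65, 2), (156, 65, 2), (158, 66, 1), (160, 71, 0), (162, 76, 0), (164, 78, 1), (166, 78, 1), (168, 78, 1), (170, 77, 3), (172, 78, 0), (174, 76, 2), (176, 76, 2), (178, 75, 1), (180, 76, 2), (182, 74, 2), (184, 76, 2), (186, 75, 2), (188, 75, 2), (190, 74, 2), (192, 74, 2), (194, 73, 3), (196, 74, 2), (198, 74, 1), (200, 73, 2), (202, 73, 1), (204, 72, 0), (206, 72, 0), (208, 71, 2), (210, 71, 2), (212, 71, 1), (214, 71, 3), (216, 67, 3), (218, 56, 2), (220, 52, 1), (222, 53, 1), (224, 52, 2), (226, 52, 2), (228, 51, 1), (230, 51, 1), (232, 51, 2), (234, 49, 1), (236, 51, 2), (238, 50, 2), (240, 49, 1), (242, 48, 1), (244, 54, 2), (246, 195, 10), (248, 254, 1), (250, 254, 1), (252, 254, 1), (254, 254, 1), (256, 254, 1), (258, 250, 3), (260, 213, 54)]
```

Run:
```python
from h import *
q=np.load('w8.npy'); s=dict(tool_pos=q[:3],tcp_rot=q[3:]); C=cam('wrist',s)
a=px2w(C,285,132.2,36);b=px2w(C,286,245.2,36);print(a,b,(a+b)/2,np.hypot(*(a-b)[:2]),np.degrees(np.arctan2((a-b)[1],(a-b)[0])))
m=(a+b)/2
plan([m[0],m[1],36-3],[180,0,-4.1])
```

```text
[521.61 348.61  36.  ] [412.78 356.03  36.  ] [467.19 352.32  36.  ] 109.09077949173248 -3.8972712370298903
shift before turn [-0.03 -0.04  6.54] n 6.535805305318505 | turn [-0.03  0.06 -0.06] n 0.059522438604601026 | shift after turn [-0.06 -0.05  6.54]
```

Call:
apply_moves(deltas=[[-0.05,-0.05,0.8,0,0,0,0.5],[0,0,0.95,0,0,0,0.5],[0,0,0.95,0,0,0,0.5],[0,0,0.95,0,0,0,0.5],[0,0,0.95,0,0,0,0.5],[0,0,0.8,0,0,0,0.5],[0,0,0.4,0,0,0,0.5],[0,0,0,0,0,0,0.5]])

```text
time: 21.22
tool_pos: [466.3, 352.4, 54.2]
tcp_rot: [-179.9, 0.4, -4.4]
ft_force: [0.3, -1.2, 0.8]
finger_gap: 43.0
grip_force: 0.0
```

```bash
cat > prof.py <<'E'
from h import *
import sys
s=sense();C=cam('wrist',s);print(s['tool_pos'],s['tcp_rot'],s['finger_gap'],s['ft_force'],s['joint_pos'])
im=snapshot('wrist')[:,:,::-1];cv2.imwrite('pics/%s.png'%sys.argv[1],im)
im=im.astype(int);g=im.mean(2);sat=im.max(2)-im.min(2);Q=rot(s['tcp_rot']);p=s['tool_pos']
for k in(-54,0,54,67.5,74.5): print(k,w2px(C,p+Q@[k,0,2]),w2px(C,p+Q@[k,0,-2]))
c=int(w2px(C,p+Q@[54,0,0])[0])
print(c,g[60:190:2,c].astype(int))
for r in(180,200,220,240): print(r,''.join('1' if a else '0' for a in ((sat[r]<22)&(g[r]<110))[230:340]))
E
python3 prof.py w9
python3 - <<'E'
from h import *
g=cv2.imread('pics/w4.png').mean(2);print(g[60:190:2,284].astype(int))
E
```

```text
[466.26 352.36  54.21] [-179.9     0.36   -4.42] 43.010031633131554 [ 0.31 -1.24  0.8 ] [ 31.88  15.1   97.49   0.31  67.64 126.18]
-54 [286.85 393.81] [286.86 400.77]
0 [286.88 286.49] [286.89 291.22]
54 [286.9  155.41] [286.92 156.65]
67.5 [286.91 117.97] [286.92 118.06]
74.5 [286.92  97.7 ] [286.93  97.15]
286 [215 215 215 216 216 216 217 217 218 218 208 202 205 227 231 217 106  61
  60  61  61  60  61  61  61  96 233 254 255 255 255 255 255 255 255 255
 255 255 255 255 255 255 253 172  68  71  72  71  72  71  69  68  69  69
  68  68  66  68  68  66  67  65  67  68  68]
180 00000000000000000000000000000000001111111111111111111111111111111111111111111100000000000000000000000000000000
200 00000000000000000000000000000000000111111111111111111111111111111111111111111100000000000000000000000000000000
220 00000000000000000000000000000000000111111111111111111111111111111111111111111100000000000000000000000000000000
240 00000000000000000000000000000000000111111111111111111111111111111111111111111100000000000000000000000000000000
[155 154 154 172 205 208 208 207 207 208 208 201 177 172 158 137  73  35
  33  36  35  34  33  33  33  32  35  95 148 152 177 229 234 234 229 226
 225 226 234 229 173 160 159 159 161 158 126  47  32  32  32  33  34  32
  33  31  31  32  31  33  31  32  32  33  33]
```

Call:
apply_moves(deltas=[[0,-0.02,0.45,0,0,0,0.5],[0,0,0.2,0,0,0,0.5],[0,0,0,0,0,0,0.5],[0,0,0,0,0,0,0.5]])

```text
time: 21.78
tool_pos: [466.9, 353.5, 35.6]
tcp_rot: [-179.8, 0.3, -4.4]
ft_force: [0.9, -0.7, 0.2]
finger_gap: 42.9
grip_force: 0.0
```

```bash
python3 prof.py w10;python3 - <<'E'
from h import *
im=cv2.imread('pics/w4.png').astype(int);g=im.mean(2)
for r in(180,200,220): print(r,''.join('1' if a else '0' for a in (g[r]<60)[230:340]))
E
```

```text
[466.87 353.46  35.64] [-179.84    0.27   -4.44] 42.86577882675381 [ 0.95 -0.71  0.16] [ 31.94  16.65  97.82   0.32  65.65 126.25]
-54 [286.85 393.81] [286.86 400.77]
0 [286.88 286.5 ] [286.89 291.22]
54 [286.9  155.41] [286.92 156.65]
67.5 [286.91 117.97] [286.92 118.06]
74.5 [286.92  97.7 ] [286.93  97.15]
286 [211 211 211 211 208 207 207 203 199 195 196 208 235 239 229 127  62  60
  60  59  59  59  60  60  59  61 134 249 255 255 255 255 255 255 255 255
 255 255 255 255 255 255 255 255 255 254 193  74  62  68  69  68  69  70
  70  70  69  69  69  69  68  68  68  68  69]
180 00000000000000000000000000000000001111111111111111111111111111111111111111111111111100000000000000000000000000
200 00000000000000000000000000000000001111111111111111111111111111111111111111111111111100000000000000000000000000
220 00000000000000000000000000000000001111111111111111111111111111111111111111111111111100000000000000000000000000
240 00000000000000000000000000000000000111111111111111111111111111111111111111111111111100000000000000000000000000
180 00000000000000000000000000000000111111111111111111111111111111111111111111111111111000000000100000000000000000
200 00000000000000000000000000000000011111111111111111111111111111111111111111111111111000000000000100000000000000
220 00000000000000000000000000000000011111111111111111111111111111111111111111111111110000000000000000000000000000
```

Call:
apply_moves(deltas=[[0,0,0,0,0,0,0],[0,0,0,0,0,0,0],[0,0,0,0,0,0,0],[0,0,0,0,0,0,0],[0,0,-0.3,0,0,0,0],[0,0,-0.8,0,0,0,0],[0,0,-1,0,0,0,0],[0,0,-1,0,0,0,0]], grip_force=90)

```text
time: 22.82
tool_pos: [467.0, 353.2, 129.7]
tcp_rot: [-179.8, 0.3, -4.4]
ft_force: [0.2, -0.0, -0.7]
finger_gap: 17.2
grip_force: 88.0
```

Call:
apply_moves(deltas=[[0,0,-1,0,0,0,0],[0,0,-1,0,0,0,0],[0,0,-1,0,0,0,0],[0,0,-0.7,0,0,0,0],[0,0,0,0,0,0,0],[0,0,0,0,0,0,0]])

```text
time: 23.58
tool_pos: [467.3, 352.6, 238.4]
tcp_rot: [-179.9, 0.3, -4.4]
ft_force: [0.6, 0.2, -1.6]
finger_gap: 17.3
grip_force: 88.0
```

```bash
python3 prof.py w11
python3 - <<'E'
from h import *
plan([560,-47.2,245],[144.2,0,90.1])
E
```

```text
[467.27 352.56 238.43] [-179.88    0.34   -4.44] 17.329585420356953 [ 0.59  0.23 -1.61] [ 31.84   5.56  88.04   0.3   86.6  126.26]
-54 [286.86 393.81] [286.86 400.77]
0 [286.88 286.49] [286.89 291.22]
54 [286.91 155.41] [286.92 156.65]
67.5 [286.91 117.97] [286.93 118.06]
74.5 [286.92  97.7 ] [286.93  97.15]
286 [149 149 148 148 149 148 148 136 150 224 208 204 244 247 243 161  73  69
  68  67  69  69  70  69  69  69 140 251 255 255 255 255 255 255 255 255
 255 255 255 255 255 255 255 255 255 255 216  85  74  82  82  82  82  81
  80  81  81  81  81  81  82  81  80  80  81]
180 00000000000000000000000000000000111111111111111111111111111111111111111111111111100000000000000000000000000000
200 00000000000000000000000000000000111111111111111111111111111111111111111111111111110000000000000000000000000000
220 00000000000000000000000000000000011111111111111111111111111111111111111111111111100000000000000000000000000000
240 00000000000000000000000000000000011111111111111111111111111111111111111111111111100000000000000000000000000000
shift before turn [ 4.12 13.04 -0.28] n 13.040252392371611 | turn [ -6.02   6.47 -19.88] n 19.876278256642163 | shift after turn [-13.33   2.63   1.61]
```

Call:
apply_moves(deltas=[[0.29,0.93,-0.02,0,0,0,0],[0.295,0.93,-0.02,0,0,0,0],[0.295,0.93,-0.02,0,0,0,0],[0.295,0.93,-0.02,0,0,0,0],[0.295,0.93,-0.02,0,0,0,0],[0.295,0.93,-0.02,0,0,0,0],[0.295,0.93,-0.02,0,0,0,0],[0.295,0.93,-0.02,0,0,0,0]])

```text
time: 24.62
tool_pos: [520.3, 123.7, 241.7]
tcp_rot: [-179.9, 0.4, -4.4]
ft_force: [-0.1, -0.4, -1.9]
finger_gap: 17.2
grip_force: 88.1
```

Call:
apply_moves(deltas=[[0.295,0.93,-0.02,0,0,0,0],[0.295,0.93,-0.02,0,0,0,0],[0.295,0.93,-0.02,0,0,0,0],[0.295,0.93,-0.02,0,0,0,0],[0.295,0.93,-0.02,0,0,0,0],[0.295,0.93,-0.02,0,0,0,0],[0,0,0,-0.29,0.31,-0.95,0],[0,0,0,-0.29,0.31,-0.95,0]])

```text
time: 25.62
tool_pos: [560.2, -46.8, 244.3]
tcp_rot: [177.3, -2.2, 4.4]
ft_force: [-0.8, 1.7, -1.2]
finger_gap: 17.0
grip_force: 88.0
```

Call:
apply_moves(deltas=[[0,0,0,-0.29,0.31,-0.95,0],[0,0,0,-0.29,0.31,-0.95,0],[0,0,0,-0.29,0.31,-0.95,0],[0,0,0,-0.29,0.31,-0.95,0],[0,0,0,-0.29,0.31,-0.95,0],[0,0,0,-0.29,0.31,-0.95,0],[0,0,0,-0.29,0.31,-0.95,0],[0,0,0,-0.29,0.31,-0.95,0]])

```text
time: 26.62
tool_pos: [560.0, -46.1, 244.3]
tcp_rot: [163.0, -7.7, 40.8]
ft_force: [0.5, -0.2, -2.3]
finger_gap: 17.3
grip_force: 88.1
```

Call:
apply_moves(deltas=[[0,0,0,-0.29,0.31,-0.95,0],[0,0,0,-0.29,0.31,-0.95,0],[0,0,0,-0.29,0.31,-0.95,0],[0,0,0,-0.29,0.31,-0.95,0],[0,0,0,-0.29,0.31,-0.95,0],[0,0,0,-0.29,0.31,-0.95,0],[0,0,0,-0.29,0.31,-0.95,0],[0,0,0,-0.29,0.31,-0.95,0]])

```text
time: 27.62
tool_pos: [560.0, -46.0, 244.2]
tcp_rot: [148.3, -3.6, 77.4]
ft_force: [0.2, -0.3, -1.3]
finger_gap: 17.3
grip_force: 88.1
```

Call:
apply_moves(deltas=[[0,0,0,-0.29,0.31,-0.95,0],[0,0,0,-0.28,0.3,-0.9,0],[0,0,0,-0.28,0.3,-0.9,0],[0,0,0,0,0,0,0],[0,0,0,0,0,0,0]])

```text
time: 28.25
tool_pos: [560.5, -46.4, 245.4]
tcp_rot: [144.0, -0.1, 89.9]
ft_force: [-0.7, 0.3, -1.7]
finger_gap: 17.0
grip_force: 88.2
```

Run:
```python
from h import *
s=sense();print(s['tool_pos'],s['tcp_rot'],s['joint_pos'])
o=np.array([662.7,-47.2,87.4]);d=np.array([-np.sin(np.radians(40)),0,np.cos(np.radians(40))])
plan(o+d*55,[144.2,0,90.1])
plan(o,[144.2,0,90.1],p0=o+d*55,rpy0=[144.2,0,90.1])
```

```text
[560.5  -46.36 245.36] [143.98  -0.07  89.9 ] [-15.7  -31.64 125.97  11.77  51.27 -20.1 ]
shift before turn [-0.03 -0.47  4.43] n 4.433068750473425 | turn [ 0.05  0.01 -0.05] n 0.04744892201895323 | shift after turn [-0.03 -0.45  4.43]
shift before turn [-0.    0.13  1.83] n 1.8284088249871655 | turn [0. 0. 0.] n 0.0 | shift after turn [-0.    0.13  1.83]
```

Call:
apply_moves(deltas=[[-0.03,-0.46,0.5,0.05,0,-0.05,0],[0,0,0.9,0,0,0,0],[0,0,0.9,0,0,0,0],[0,0,0.9,0,0,0,0],[0,0,0.8,0,0,0,0],[0,0,0.4,0,0,0,0],[0,0,0,0,0,0,0],[0,0,0,0,0,0,0]])

```text
time: 29.25
tool_pos: [626.7, -47.0, 130.7]
tcp_rot: [144.2, 0.1, 90.2]
ft_force: [-0.7, 0.3, -1.4]
finger_gap: 16.9
grip_force: 88.2
```

Run:
```python
from h import *
o=np.array([662.7,-47.2,87.4]);d=np.array([-np.sin(np.radians(40)),0,np.cos(np.radians(40))])
s=sense();print(s['tool_pos'],s['tcp_rot']);plan(o+d*55,[144.2,0,90.1]);plan(o,[144.2,0,90.1])
```

```text
[626.71 -46.96 130.66] [144.16   0.1   90.2 ]
shift before turn [-0.01 -0.    0.04] n 0.04299037330952585 | turn [0.01 0.01 0.03] n 0.03045197357585461 | shift after turn [-0.01 -0.    0.04]
shift before turn [-0.01  0.13  1.87] n 1.8714834658209039 | turn [0.01 0.01 0.03] n 0.03045197357585461 | shift after turn [-0.01  0.13  1.87]
```

Call:
apply_moves(deltas=[[0,0.03,0.4,0,0,0,0],[0,0.02,0.3,0,0,0,0],[0,0.02,0.3,0,0,0,0],[0,0.015,0.2,0,0,0,0]])

```text
time: 29.75
tool_pos: [650.5, -47.1, 103.1]
tcp_rot: [144.1, 0.1, 90.2]
ft_force: [-0.4, 1.1, -1.6]
finger_gap: 17.1
grip_force: 88.2
```

Call:
apply_moves(deltas=[[0,0.015,0.2,0,0,0,0],[0,0.01,0.15,0,0,0,0],[0,0.01,0.15,0,0,0,0]])

```text
time: 30.12
tool_pos: [659.1, -46.9, 90.7]
tcp_rot: [144.3, 0.1, 90.2]
ft_force: [-5.3, -0.2, -0.8]
finger_gap: 17.3
grip_force: 88.8
```

Call:
apply_moves(deltas=[[0,0.01,0.13,0,0,0,0],[0,0,0,0,0,0,0]])

```text
time: 30.38
tool_pos: [661.8, -46.9, 87.6]
tcp_rot: [144.2, 0.1, 90.2]
ft_force: [1.9, 0.4, -8.1]
finger_gap: 17.3
grip_force: 88.1
```

```bash
python3 prof.py w12
python3 - <<'E'
from h import *
plan([662.7,-47.2,87.4],[144.2,0,90.1]);print(sense()['wrist_torque'])
E
```

```text
[661.82 -46.91  87.57] [144.23   0.08  90.19] 17.338575480623827 [ 1.93  0.39 -8.07] [-12.3   -0.44 118.54  15.67  27.65 -24.19]
-54 [284.57 392.62] [284.52 399.6 ]
0 [284.39 284.48] [284.33 289.18]
54 [284.17 152.16] [284.09 153.31]
67.5 [284.1  114.32] [284.02 114.3 ]
74.5 [284.07  93.83] [283.99  93.15]
284 [150 151 150 154 182 192 192 193 193 192 193 189 166 154 150  97  40  37
  39  38  37  37  38  38  38  37  45 114 154 183 232 236 236 236 236 235
 236 236 236 236 236 236 236 236 236 232 196  80  33  30  32  31  27  28
  32  32  30  31  29  29  29  30  28  29  30]
180 00000000000000000000000000000001111111111111111111111111111111111111111111111111111111111111111111111111111111
200 00000000000000000000000000000001111111111111111111111111111111111111111111111111111111111111111111111111111111
220 00000000000000000000000000000000111111111111111111111111111111111111111111111111111111111111111111111111111111
240 00000000000000000000000000000000111111111111111111111111111111111111111111111111111111111111111111111111111111
shift before turn [-0.01  0.02  0.03] n 0.025920847615775476 | turn [-0.01  0.    0.03] n 0.028540932917070574 | shift after turn [-0.01  0.02  0.03]
[ 0.04  0.9  -0.08]
```

Call:
apply_moves(deltas=[[0,0.005,0.05,0,0,0,0],[0,0,0,0,0,0,0]])

```text
time: 30.68
tool_pos: [662.8, -46.9, 86.9]
tcp_rot: [144.2, 0.1, 90.2]
ft_force: [0.1, -0.1, -9.7]
finger_gap: 17.1
grip_force: 88.0
```

Call:
apply_moves(deltas=[[0,0.003,0.04,0,0,0,0],[0,0,0,0,0,0,0]])

```text
time: 30.92
tool_pos: [664.1, -47.0, 86.6]
tcp_rot: [144.1, 0.1, 90.2]
ft_force: [1.0, 0.6, -10.1]
finger_gap: 17.2
grip_force: 88.1
```

Call:
apply_moves(deltas=[[0,0.003,0.05,0,0,0,0],[0,0,0,0,0,0,0]])

```text
time: 31.18
tool_pos: [665.2, -47.1, 85.7]
tcp_rot: [144.1, 0.1, 90.2]
ft_force: [-3.8, 0.4, -6.0]
finger_gap: 16.9
grip_force: 88.7
```

Call:
apply_moves(deltas=[[0,0.003,0.05,0,0,0,0],[0,0,0,0,0,0,0]])

```text
time: 31.42
tool_pos: [665.6, -47.1, 85.3]
tcp_rot: [144.2, 0.1, 90.2]
ft_force: [-30.4, 0.3, 14.6]
finger_gap: 17.0
grip_force: 92.6
```

```bash
python3 prof.py w13 | tail -12
python3 - <<'E'
from h import *
# compare with worn-seated w4: printer features shift & fork/jaw region diff
a=cv2.imread('pics/w4.png');b=cv2.imread('pics/w13.png');
for box in((90,20,290,140),(320,80,440,260)):
    x0,y0,x1,y1=box; A=np.float32(a[y0:y1,x0:x1].mean(2));B=np.float32(b[y0:y1,x0:x1].mean(2)); print(cv2.phaseCorrelate(A,B,cv2.createHanningWindow(A.shape[::-1],cv2.CV_32F)))
print(sense()['ft_force'],sense()['tool_pos'])
E
```

```text
0 [284.39 284.48] [284.33 289.18]
54 [284.17 152.16] [284.1  153.31]
67.5 [284.11 114.32] [284.03 114.3 ]
74.5 [284.07  93.83] [283.99  93.15]
284 [154 155 155 180 193 195 194 193 193 193 194 188 173 172 153  88  42  40
  41  42  40  40  40  39  41  40  49 138 214 220 219 220 220 210 171 164
 164 164 172 194 176 161 161 161 162 162 143  54  23  23  22  28  31  30
  30  31  30  30  31  32  30  32  31  29  31]
180 00000000000000000000000000000001111111111111111111111111111111111111111111111111111111111111111111111111111111
200 00000000000000000000000000000001111111111111111111111111111111111111111111111111111111111111111111111111111111
220 00000000000000000000000000000000111111111111111111111111111111111111111111111111111111111111111111111111111111
240 00000000000000000000000000000000111111111111111111111111111111111111111111111111111111111111111111111111111111
((-2.5815989265987866, -0.6743294730247698), 0.7207592926820119)
((-0.46100455860558043, 0.4188026333991246), 0.8418851742921052)
[-29.08   0.03  14.86] [665.57 -47.06  85.33]
```

Call:
apply_moves(deltas=[[0,-0.02,-0.03,0,0,0,0],[0,0,0,0,0,0,0.3],[0,0,0,0,0,0,0.5],[0,0,0,0,0,0,0.5]])

```text
time: 31.98
tool_pos: [666.5, -47.4, 86.6]
tcp_rot: [143.9, 0.1, 90.2]
ft_force: [0.5, 0.8, 0.4]
finger_gap: 42.8
grip_force: 0.0
```

```bash
python3 prof.py w14
python3 - <<'E'
from h import *
a=cv2.imread('pics/w4.png').mean(2)
for n in('w4','w14'):
    g=cv2.imread(f'pics/{n}.png').mean(2)
    print(n); 
    for r in(104,128,135,142): print(r,g[r,200:350:3].astype(int))
E
```

```text
[666.49 -47.45  86.63] [143.95   0.15  90.18] 42.844274649279065 [0.49 0.76 0.39] [-12.23   0.28 118.06  15.85  27.11 -24.35]
-54 [284.58 392.63] [284.53 399.61]
0 [284.4  284.49] [284.34 289.19]
54 [284.18 152.16] [284.11 153.31]
67.5 [284.12 114.32] [284.04 114.3 ]
74.5 [284.08  93.83] [284.    93.15]
284 [161 160 161 169 169 169 169 169 169 168 168 162 189 196 170 105  38  35
  32  26  25  25  25  24  26  26  62 122 128 165 231 235 227 159 128 128
 127 127 130 132 132 163 177 178 177 178 141  50  27  28  39  44  45  45
  44  43  45  43  45  43  44  45  43  44  44]
180 00000000000000000000000011111111111111111111111111111111111111111111111111111111111111111111111111111111111111
200 00000000000000000000000011111111111111111111111111111111111111111111111111111111111111111111111111111111111111
220 00000000000000000000000001111111111111111111111111111111111111111111111111111111111111111111111111111111111111
240 00000000000000000000000001111111111111111111111111111111111111111111111111111111111111111111111111111111111111
w4
104 [229 229 228 229 229 229 229 228 229 229 228 229 228 227 22
[... 904 characters left out ...]
41  24  21  34  30
  27  30 108 231 233 232 233 233 233 232 232 232 232 232]
128 [247 145  91  86  82 109 140 139 139 149 176 175 177 178 177 178 178 178
 148 119  99 146 186 215 231 241 236 145 128 110  36  34  33  34  35  34
  35  70 100 101 100 133 193 193 186 140 139 139 137 135]
135 [248 196 127 116 105 112 138 139 139 147 175 177 176 176 176 176 176 176
 151 118  97 144 183 215 231 241 236 187 128 109  34  33  35  35  37  34
  35  78 102 102 102 139 192 192 183 126  78  72  67  63]
142 [247 240 162 161 161 157 139 138 136 144 172 174 175 173 173 174 174 174
 154 137 115 142 184 215 229 173 173 178 163 111  34  32  33  33  34  35
  34  85 101 100 100 118 113 110  95  63  63  63  63  63]
```

Call:
apply_moves(deltas=[[0,0,-0.3,0,0,0,0.5],[0,0,-0.7,0,0,0,0.5],[0,0,-0.9,0,0,0,0.5],[0,0,-0.9,0,0,0,0.5],[0,0,-0.9,0,0,0,0.5],[0,0,-0.9,0,0,0,0.5],[0,0,-0.9,0,0,0,0.5],[0,0,-0.6,0,0,0,0.5]])

```text
time: 33.02
tool_pos: [557.5, -47.3, 235.3]
tcp_rot: [144.0, 0.2, 90.2]
ft_force: [-0.1, 0.1, -0.4]
finger_gap: 42.3
grip_force: 0.0
```

Run:
```python
from h import *
plan([562.4,-45.9,245.3],[144.2,0,90.2])
```

```text
shift before turn [ 0.05  0.33 -0.17] n 0.3289258953933534 | turn [0.05 0.03 0.02] n 0.04635509398121424 | shift after turn [ 0.05  0.33 -0.18]
```

Call:
apply_moves(deltas=[[0.05,0.33,-0.18,0.03,0.02,0,0.5],[0,0,0,0,0,0,0.5],[0,0,0,0,0,0,0.5]])

```text
time: 33.4
tool_pos: [562.7, -45.4, 242.4]
tcp_rot: [144.3, 0.0, 90.3]
ft_force: [0.0, -0.1, -0.8]
finger_gap: 42.9
grip_force: 0.0
```

Run:
```python
from h import *
s=sense();print(s['tool_pos'],s['tcp_rot'])
b=snapshot('wrist')[:,:,::-1];cv2.imwrite('pics/w15.png',b);a=cv2.imread('pics/w1.png')
A=a.mean(2).astype(np.float32);B=b.mean(2).astype(np.float32)
# align by printer frame (ecc, affine) with roller masked out
m=np.zeros(A.shape,np.uint8);m[60:300,185:410]=1;m[95:275,235:315]=0;m[255:,190:]=0
w=np.eye(2,3,dtype=np.float32)
cc,w=cv2.findTransformECC(A,B,w,cv2.MOTION_AFFINE,(3,100,1e-6),m,3);print(cc,w)
Bw=cv2.warpAffine(B,w,(560,420),flags=cv2.INTER_LINEAR|cv2.WARP_INVERSE_MAP)
for r in(112,124,128,140,200,240,250,254,260): print(r,'\n',A[r,238:312:2].astype(int),'\n',Bw[r,238:312:2].astype(int))
print(A[98:270:3,275].astype(int),'\n',Bw[98:270:3,275].astype(int))
# top: changes
t0=cv2.imread('pics/top0.png').mean(2);t1=snapshot('top').mean(2);cv2.imwrite('pics/top1.png',t1)
d=(cv2.blur(abs(t1-t0),(3,3))>25).astype(np.uint8);n,_,st,ct=cv2.connectedComponentsWithStats(d)
print([(x[:5].tolist()) for x in st[1:] if x[4]>12])
```

```text
[562.66 -45.45 242.42] [144.34   0.02  90.26]
0.9989982447793656 [[ 1.01 -0.    0.68]
 [ 0.    1.   -0.2 ]]
112 
 [220 219 220 221 221 220 219 219 201 122  99  47  15  20  25  24  27  31
  38  43  33  28  29  24  34 147 236 236 222 220 220 219 220 220 220 219
 220] 
 [220 220 220 221 221 220 220 220 204 127 105  60  21  19  22  18  22  28
  28  31  43  29  24  26  27 141 236 236 222 220 220 219 219 219 219 219
 219]
124 
 [209 101  79  76  74  76  93 126 133 156 162 163 162 141 105 151 199 224
 207 122  55  31  32  55  93 108 162 176 175 154 137 140 141 144 146 146
 146] 
 [203 104  79  75  75  74  88 122 131 151 162 163 163 147 105 145 196 225
 216 128  66  32  31  49  88  99 155 175 176 165 144 147 147 147 148 149
 149]
128 
 [228 157 144 142 120 105 110 121 124 145 152 152 153 139 101 148 197 185
 169 144  84  56  43  55  89  97 131 155 150 132 116 115 115 110  98  70
  64] 
 [228 160 140 132 109 104 108 122 126 143 151 149 154 145 102 143 193 188
 167 142  85  52  43  50  84  92 124 154 151 138 118 116 116 113 102  79
  71]
140 
 [147 148 148 143 113 111 109 110 110 110 110 111 1
[... 1833 characters left out ...]
 45  42  74 197 186 171 162 150  40  35  33  36  35  36
  35  36  33  36  39  96  77  35  36  36  35  35  37  36  36  62  96  46
  36  36  37  37  37  80  86  36  35  36  36  37  35  35 124 208 173 159
 143  72  65  66] 
 [185 183 166 147  43  26  68 171 186 172 159 154  49  37  37  37  38  39
  38  37  38  39  38  39  38  39  37  39  39  38  37  39  37  36  37  37
  37  36  35  36  35  36  34  35  33  34  32  34  32  32 105 214 182 164
 156  77  65  65]
[[101, 174, 343, 246, 23673], [167, 212, 20, 55, 747], [0, 360, 84, 60, 3145], [247, 407, 7, 7, 32], [227, 414, 14, 6, 64]][ WARN:0@2.985] global loadsave.cpp:1063 imwrite_ Unsupported depth image for selected encoder is fallbacked to CV_8U.
```

```bash
python3 -c "from bench import hand_in;print(hand_in())"
```

```text
the job is handed in; nothing more can be done
None
```

The worn roller lies in the steel tray and the new full-length roller is in both forks, gear at the left as before. I handed the job in at 33.5 s; the system gave no verdict, but wrist-camera comparisons at both ends match the worn roller's seated position.

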